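# Latch the specimen transport case

## Task

Shut the specimen transport case that stands ajar: feel for the keeper on the cover, hook the draw latch's wire loop into it without pressing the two together with more than about 12 N, then press the latch lever over past centre until it is flat. Lean on the flat lever with 12 to 20 N for half a second so that it is fully home (over 30 N would bend it), then let go. Leave the jar, the meter and the marker where they are.

Things in the scene. Friction and masses are not known exactly. Their poses are not given: they have to be found in the camera images.
- case: Grey transport case, heavy, fixed, standing on its hinge edge: 150 mm thick (its x), 250 mm wide (y), flat top 160 mm above the bench. Origin on the bench under the seam; x points from the latch half (x -95 to 0 mm) to the cover (5 to 55 mm), y along the seam, z up. The latch is on the top at y = 0.
- pivot (a point): Axis (along y) of the latch lever, at case x -22, y 0, z 174 mm (14 mm above the case's top). Axes as the case's. Hooked, and drawn back into the hook, the lever stands at about -0.55 to 0 rad and pulls tight from there, then needs up to about 12 N at 45 mm from the pivot; it passes centre at about 1.2 rad and then draws itself flat.
- latch (a joint): Angle of the lever about the pivot, rad: 0 = upright, negative = leaning to the cover (limit -0.9), pi/2 = flat on the latch half, pointing away from the cover (its stop, locked). The stop is hard: 1 mm too low at the fingertips means tens of N. It stays where it is left (friction 0.025 N m).
- paddle: The lever: plain steel strip 22 mm wide (y), 5 mm thick, with a rolled end, reaching 60 mm from the pivot along its own z; origin at the pivot; its x faces the cover when upright and up when flat. The loop turns on a pin fixed to the lever 19 mm from the pivot, at x -4.9, z 18.4 mm in the lever's own axes.
- bail (a joint): Angle of the wire loop about its pin on the lever, rad: 0 = the loop is square to the lever, pointing to the cover; growing turns the loop down. Elevation of the loop above level = joint latch - joint bail. It stays where it is left (friction 0.014 N m): turning the lever carries the loop with it, so a bar not drawn back under the hook lifts out.
- loop: The wire loop. Origin at the centre of its end bar, 52.4 mm from the pin along the loop's own x (a spring in the loop lets this grow by up to 14 mm: 6 N to begin, then 2.2 N per mm). Bar and arms are 5 mm round steel wire, arms at y -16 and +16 mm, open between them; the bar lies along y.
- knob (a point): Centre of the black finger knob on the loop: a barrel 14 mm in diameter and 16 mm long along y, to be pinched along y from above. It stands on a stem on the loop's end bar, 22 mm from the bar: at x -6.5, z 21 mm in the loop's own axes.
- keeper (a point): Nominal place of the hooked bar's centre, a point on the cover 8 mm above its top, at case x 18, z 168 mm when shut (5.5 mm farther in x while ajar). The keeper, a steel trough 22 mm wide in y, is screw-adjusted: its real seat lies anywhere up to 4.5 mm nearer or farther in x than this point (not measured; feel for it).
- lid (a joint): Opening of the cover about its hinge 12 mm above the bench, rad: 0 = shut; a gasket pushes it ajar to about 0.037 (5.5 mm at the top); about 5 N at the top holds it shut.
- cover: Cover half with the keeper; origin on its bottom hinge line, axes as the case's. Keeper shape in x from its real seat: near block (latch side) from -14 to -1.7 mm, flat top 4 mm above the seat, inner face leaning over the bar; trough floor 2.5 mm below; far block from 6.3 to 16.3 mm, flat top 8 mm above. A bar slid lightly over the near block drops in or stops at the far block's step.
- jar: Bystander: plastic specimen jar with white cap, 60 mm across, 85 mm tall; origin at its underside.
- meter: Bystander: white thermometer block with a small display, 32 x 75 x 92 mm tall; origin at its underside.
- marker: Bystander: white marker pen with black cap, lying, 125 mm long, 14 mm thick; origin at its underside.

How it is judged:
By the outcome, as a careful person would: the job done as asked, in the order asked, and still so for the second after the job is handed in, with the robot touching nothing.
It also fails if it takes over 72 s, if anything falls off the work surface, if the arm or the gripper's body presses on something with over 40 N, if the wrist force passes 120 N, or if a joint passes its speed limit or range.

## Robot

A 6-joint arm with a two-finger parallel gripper is mounted at the origin on the work surface. World frame = base frame: x ahead of the robot, y to its left, z up, the work surface at z = 0. Lengths are in mm, angles in rad, forces in N, time in s.
With the tool pointing down it reaches from about 350 to 975 mm from the base axis. Payload 7.1 kg.
Tool frame: the origin (TCP) lies midway between the tips of the shut fingers; the grasp point (between the pads) lies 19 mm behind it (ctrl.grip_depth is the distance from the TCP to the grasp point, in mm); z points along the fingers, y is the line along which they close (so a half turn about z gives the same grasp; the last joint's range is limited). The gripper opens to 88 mm and grips with 3 to 60 N. Pads are 20 mm wide; open, the fingers measure 115 mm over their backs; the gripper's body (75 mm by 178 mm) begins 61 mm behind the grasp point.
Start: joints at [1.295, 0.423, 1.63, -0, 1.089, -0.019], TCP at [158.71, 604.496, 222.675] pointing down, gripper open.
Joint ranges: [-3, 3], [-0.9, 2.11], [0.09, 2.58], [-1.31, 4.45], [0.11, 2.69], [-2.54, 2.54]. Speed limits (rad/s): [2.39, 2.39, 3.01, 3.14, 3.14, 3.14].

## Interface

Orientations are given as a rotation vector (axis times angle).
In Python, from workcell import get_obs, vision, ctrl gives the robot as it stands.
- The arm moves only by the tool step_arm, never from a script. Its argument "plan" is a list of rows, each a list of 7 numbers: the opening, from -1 (shut) to 1 (fully open), then the shift along the tool's x, y, z as a fraction of full scale, then the turn, a rotation vector about the tool's x, y, z as a fraction of full scale. In form: [[fingers, dx, dy, dz, wx, wy, wz], ...]. A call has 1 to 20 rows; each row shifts and turns the commanded pose from where the row before left it, along the tool's axes as they then stand; what a row does not reach is not made up. Full scale, the value 1, is 50 mm for a shift and 0.12 rad for a turn. A row lasts 1/8 s, in which the tool goes at most 62.5 mm and 10.7 degrees, less where a joint would pass 70% of its speed; a pose out of reach is approached as far as the arm can. A call with a number of a shift or a turn outside -1 to 1 is refused whole. A call with a gripper value outside its range is refused whole. The fingers move at their own pace and stop on an object; the grip force is fixed at half the most. Time passes only in rows, so rows that do not move let the fingers close. It gives the time, the measured TCP pose, the force, the opening and the grip force at its end, in the units of the state.
- get_obs(): the state, without advancing time (a new reading comes with each control period).
- vision.get_image(name): name is "side" or "top"; returns a dict with "pixels" (384x512x3 uint8, red, green, blue), "depth" (384x512 float32, mm along the optical axis (not along the pixel's ray), 0 where there is no reading), "fx", "fy", "cx", "cy" (pixels), "k1" (the pictures are not rectified: a ray, as slopes to the right and down, at radius r is drawn at 1 + k1 r^2 times it, then the intrinsics apply), "T" (4x4, takes a point from camera to world coordinates). Camera axes: x right, y down, z forward; pixel columns grow to the right and rows downward; lengths in mm; the calibration is good to about 2 mm. A picture is of the moment at which its call begins.
- ctrl.close_job(): hands the job in; it is judged then, once.
The state is a dict: "t": time; "qpos": joint angles; "qvel": joint speeds; "joint_torque": joint torques, N m; "ee_pos": TCP position; "orientation": TCP orientation; "ft_force": force on the tool from outside, world axes, zero at the start; "moment": the same for the moment, N m; "width": finger opening in mm; "grasp_force": force on a finger pad.
Only numpy, scipy, OpenCV 4.12 (cv2) and the standard library are available. Lean on these libraries where they do the work, as an engineer would, in place of code of your own. Each camera call takes 0.05 s, during which the arm holds its last target. There are 200 camera calls.

## Working session

There is one attempt and no reset: what is moved stays moved. The work goes in short steps, Python scripts to look and compute and a tool call to move; the robot and the scene stay as the last step left them, time stands still between calls to the robot, and variables do not carry over. Pictures are saved under pics/ and viewed, at most 10 in all, crops included, and the job is handed in when it is done.

Besides the shell and the picture viewer there is one more tool, called after ">>>" in YAML: its name, and indented under it one key for each argument. step_arm: Moves the arm, as the interface text tells. Its arguments: {"type":"object","properties":{"plan":{"type":"array","items":{"type":"array","items":{"type":"number","minimum":-1,"maximum":1}}}},"required":["plan"]}

```bash
mkdir -p pics; cat > h.py <<'E'
import numpy as np,cv2
from workcell import get_obs,vision,ctrl
from scipy.spatial.transform import Rotation as R
def cloud(im):
    d=im["depth"];h,w=d.shape
    v,u=np.mgrid[0:h,0:w]
    K=np.array([[im["fx"],0,im["cx"]],[0,im["fy"],im["cy"]],[0,0,1.]])
    p=cv2.undistortPoints(np.stack([u,v],-1).reshape(-1,1,2).astype(np.float64),K,np.array([im["k1"],0,0,0.])).reshape(h,w,2)
    P=np.dstack([p[...,0]*d,p[...,1]*d,d])
    T=np.array(im["T"]);W=P@T[:3,:3].T+T[:3,3]
    W[d==0]=np.nan
    return W
def obs():
    o=get_obs();print({k:(np.round(v,3).tolist()) for k,v in o.items() if k not in("qvel","joint_torque")})
    print(R.from_rotvec(o["orientation"]).as_matrix().round(3).tolist())
E
python3 - <<'E'
from h import *
obs()
a=[]
for n in("top","side"):
    im=vision.get_image(n);cv2.imwrite(f"pics/{n}0.png",im["pixels"][...,::-1]);np.savez(f"{n}0.npz",W=cloud(im),px=im["pixels"])
    print(n,im["fx"],im["cx"],im["cy"],im["k1"],np.round(im["T"],3).tolist())
E
```

```text
{'t': 0.0, 'qpos': [1.295, 0.424, 1.631, 0.0, 1.089, -0.019], 'ee_pos': [158.54, 603.975, 221.907], 'orientation': [-0.402, -3.115, 0.002], 'ft_force': [-0.138, -0.168, -0.031], 'moment': [-0.01, 0.021, -0.005], 'grasp_force': 0.0, 'width': 87.729}
[[-0.967, 0.254, -0.0], [0.254, 0.967, -0.001], [0.0, -0.002, -1.0]]
top 492.2315688420091 254.61088263504223 184.45744602197317 0.025368704532466303 [[-0.028, -0.993, 0.113, 467.527], [-0.999, 0.03, 0.016, 66.507], [-0.02, -0.113, -0.993, 1199.719], [0.0, 0.0, 0.0, 1.0]]
side 411.7558378218315 254.2806658969235 191.0914952451388 0.0452026856258886 [[0.917, -0.38, 0.119, 461.932], [-0.398, -0.869, 0.292, -240.167], [-0.007, -0.316, -0.949, 1133.084], [0.0, 0.0, 0.0, 1.0]]
```

View pics/top0.png

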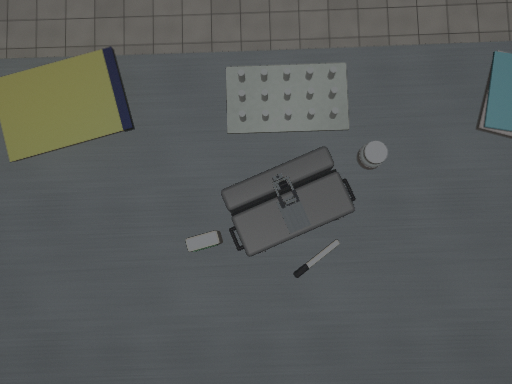

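View pics/side0.png

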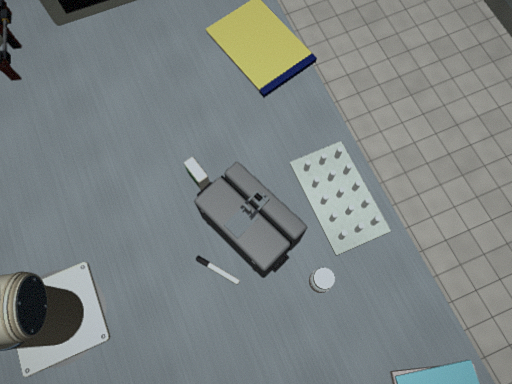

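The top view shows the case at about px (288,203), with the latch at (287,190) and the cover on the far side. The jar is at (373,155), the meter at (203,241) and the marker at (317,258). Next I'll fit the case and zoom in.

```bash
cat > fit.py <<'E'
from h import *
def capture(tag,names=("top","side")):
    out={}
    for n in names:
        im=vision.get_image(n);np.savez(f"{n}{tag}.npz",W=cloud(im),px=im["pixels"]);out[n]=(cloud(im),im["pixels"],im)
    return out
E
python3 - <<'E'
from h import *
for n in("top","side"):
    f=np.load(n+"0.npz");W=f["W"];px=f["px"]
    m=(abs(W[...,2]-160)<5)&(abs(W[...,0]-470)<160)&(abs(W[...,1])<170)
    m=cv2.morphologyEx(m.astype(np.uint8),cv2.MORPH_OPEN,np.ones((3,3)))>0
    P=W[m];print(n,m.sum(),"z",np.percentile(P[:,2],[5,50,95]).round(1))
    r=cv2.minAreaRect(P[:,:2].astype(np.float32));print(r)
    hi=(W[...,2]>172)&(abs(W[...,0]-470)<160)&(abs(W[...,1])<170)
    c,s=r[0],None
    w,h=r[1];ang=np.radians(r[2]) if w<h else np.radians(r[2]-90)
    ex=np.array([np.cos(ang),np.sin(ang)]);ex*=np.sign(ex[0]);ey=np.array([-ex[1],ex[0]])
    q=(P[:,:2]-r[0]);print("ex",ex,"ang",np.arctan2(ex[1],ex[0]));a=q@ex;b=q@ey
    print(np.percentile(a,[0,1,99,100]).round(1),np.percentile(b,[0,1,99,100]).round(1))
    print("gap hist",[(int(l),int(((a>l)&(a<=l+3)).sum())) for l in range(-80,80,3)])
    H=W[hi];qa=(H[:,:2]-r[0]);v,u=np.where(hi)
    for t in sorted(zip((qa@ex).round(0),(qa@ey).round(0),H[:,2].round(0),u,v)): print(*[int(x) for x in t],end=" | ")
    print()
    u0,v0=(287,195) if n=="top" else (253,210)
    c=px[v0-40:v0+40,u0-50:u0+50];cv2.imwrite(f"pics/{n}0c.png",cv2.resize(c[...,::-1],None,fx=7,fy=7,interpolation=cv2.INTER_CUBIC))
E
```

```text
top 5975 z [155.9 159.  162.7]
((550.5711669921875, 15.574005126953125), (150.74107360839844, 246.6123504638672), 21.7924747467041)
ex [0.92853459 0.37124588] ang 0.38035043648770384
[-75.4 -72.9  69.4  75.4] [-123.3 -118.7  120.2  123.3]
gap hist [(-80, 0), (-77, 27), (-74, 122), (-71, 166), (-68, 162), (-65, 161), (-62, 153), (-59, 160), (-56, 156), (-53, 158), (-50, 156), (-47, 162), (-44, 166), (-41, 162), (-38, 160), (-35, 162), (-32, 158), (-29, 156), (-26, 148), (-23, 158), (-20, 154), (-17, 158), (-14, 140), (-11, 132), (-8, 137), (-5, 135), (-2, 133), (1, 136), (4, 144), (7, 145), (10, 134), (13, 94), (16, 4), (19, 0), (22, 0), (25, 0), (28, 28), (31, 99), (34, 125), (37, 120), (40, 128), (43, 114), (46, 112), (49, 107), (52, 113), (55, 112), (58, 100), (61, 99), (64, 95), (67, 77), (70, 37), (73, 10), (76, 0), (79, 0)]
-14 -12 193 296 203 | -14 -9 195 295 203 | -14 11 194 286 207 | -13 12 185 285 207 | -13 19 195 282 208 | -12 -17 193 298 201 | -12 -15 193 297 201 | -12 -10 194 295 202 | -12 -6 193 293 203 | -12 1 195 290 204 | -12 5 190 288 205 | -12 10 192 286 206 | -12 1
[... 13222 characters left out ...]
 192 | 41 -11 208 265 199 | 41 -5 205 263 198 | 41 15 208 257 192 | 41 18 208 256 191 | 42 -17 207 267 201 | 42 -14 206 266 200 | 42 -4 206 263 197 | 42 -1 209 262 196 | 42 3 207 261 195 | 42 7 206 260 194 | 42 13 207 258 192 | 42 17 208 257 191 | 43 -6 203 264 198 | 43 11 204 259 193 | 44 -15 206 267 200 | 51 -5 173 266 199 | 51 -2 176 265 198 | 51 5 176 263 196 | 52 2 173 264 197 | 53 -11 174 268 200 | 53 -7 173 267 199 | 53 -4 174 266 198 | 53 3 176 264 196 | 53 6 177 263 195 | 53 10 175 262 194 | 54 -2 175 266 197 | 55 -9 174 268 199 | 55 -5 173 267 198 | 55 1 175 265 196 | 55 5 173 264 195 | 56 -8 176 268 198 | 56 -4 176 267 197 | 56 9 172 263 194 | 57 0 174 266 196 | 57 4 173 265 195 |
```

View pics/top0c.png

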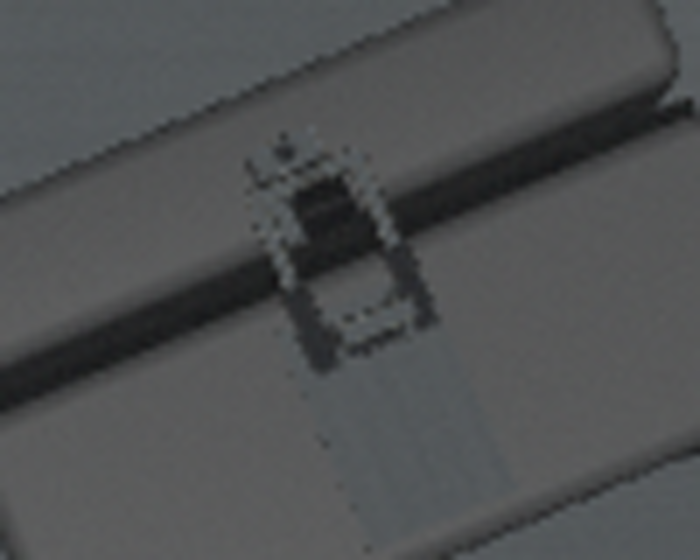

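View pics/side0c.png

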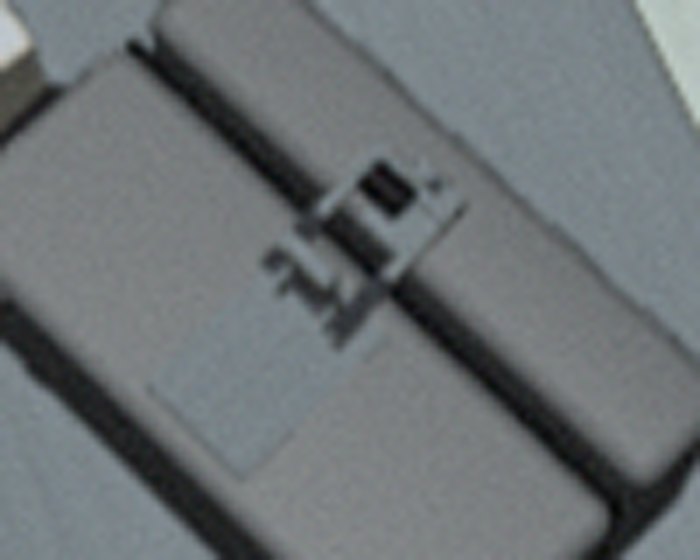

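The lever is upright, with its tip at z≈233. The loop is raised about 0.22 rad, its bar at top px (280,178) and the knob at (283,184). From the depth, the knob centre is near world (578, 25, 224) and the case yaw is about 0.379. The far block's position puts the keeper seat near nominal, within about 2 mm. Now moving above the knob.

>>> step_arm:
  plan:
    - [-0.1,0,0,-0.26,0,0,-1]
    - [-0.1,0,0,-0.26,0,0,-1]
    - [-0.1,0,0,-0.26,0,0,-1]
    - [-0.1,0,0,-0.26,0,0,-1]
    - [-0.1,0,0,-0.26,0,0,-1]
    - [-0.1,0,0,-0.26,0,0,-0.3]

```text
t: 0.85
ee_pos: [158.6, 604.2, 300.8]
orientation: [0.593, -3.085, 0.001]
ft_force: [0.5, -0.2, 0.0]
width: 40.0
grasp_force: 0.0
```

>>> step_arm:
  plan:
    - [-0.1,-0.175,-0.693,0,0,0,0]
    - [-0.1,-0.175,-0.693,0,0,0,0]
    - [-0.1,-0.175,-0.693,0,0,0,0]
    - [-0.1,-0.175,-0.693,0,0,0,0]
    - [-0.1,-0.175,-0.693,0,0,0,0]
    - [-0.1,-0.175,-0.693,0,0,0,0]
    - [-0.1,-0.175,-0.693,0,0,0,0]
    - [-0.1,-0.175,-0.693,0,0,0,0]
    - [-0.1,-0.175,-0.693,0,0,0,0]
    - [-0.1,-0.175,-0.693,0,0,0,0]
    - [-0.1,-0.175,-0.693,0,0,0,0]
    - [-0.1,-0.175,-0.693,0,0,0,0]
    - [-0.1,-0.175,-0.693,0,0,0,0]
    - [-0.1,-0.175,-0.693,0,0,0,0]
    - [-0.1,-0.175,-0.693,0,0,0,0]
    - [-0.1,-0.175,-0.693,0,0,0,0]
    - [-0.1,-0.175,-0.693,0,0,0,0]
    - [-0.1,-0.175,-0.693,0,0,0,0]
    - [-0.1,-0.175,-0.693,0,0,0,0]
    - [-0.1,-0.175,-0.693,0,0,0,0]

```text
t: 3.35
ee_pos: [578.3, 24.5, 300.7]
orientation: [0.589, -3.086, -0.0]
ft_force: [0.2, 0.3, 0.1]
width: 39.3
grasp_force: 0.0
```

>>> step_arm:
  plan:
    - [-0.1,0,0,0.4,0,0,0]
    - [-0.1,0,0,0.4,0,0,0]
    - [-0.1,0,0,0.4,0,0,0]
    - [-0.1,0,0,0.3,0,0,0]
    - [-0.1,0,0,0.16,0,0,0]
    - [-0.1,0,0,0,0,0,0]

```text
t: 4.1
ee_pos: [577.7, 25.6, 217.4]
orientation: [0.592, -3.085, -0.0]
ft_force: [0.2, 0.1, -0.2]
width: 39.6
grasp_force: 0.0
```

```bash
cat >> h.py <<'E'
O=np.array([567.3,20.2]);A=.379
ex=np.array([np.cos(A),np.sin(A)]);ey=np.array([-ex[1],ex[0]])
def cs():
    o=get_obs();p=o["ee_pos"];q=np.array(p[:2])-O;f=o["ft_force"]
    M=R.from_rotvec(o["orientation"]).as_matrix();z=M[:,2]
    print("t%.2f TCP case x%.1f y%.1f z%.1f tilt%.3f | F x%.1f y%.1f z%.1f | w%.1f g%.1f"%(o["t"],q@ex,q@ey,p[2],np.arctan2(-(z[:2]@ex),-z[2]),f[:2]@ex,f[:2]@ey,f[2],o["width"],o["grasp_force"]))
def pts(W):
    q=W[...,:2]-O
    return np.dstack([q@ex,q@ey,W[...,2]])
E
python3 - <<'E'
from h import *
cs()
im=vision.get_image("side");px=im["pixels"][155:255,195:325]
cv2.imwrite("pics/s1.png",cv2.resize(px[...,::-1],None,fx=6,fy=6,interpolation=cv2.INTER_CUBIC))
E
```

```text
t4.10 TCP case x11.6 y1.2 z217.4 tilt0.001 | F x0.2 y0.0 z-0.2 | w39.6 g0.0
```

View pics/s1.png

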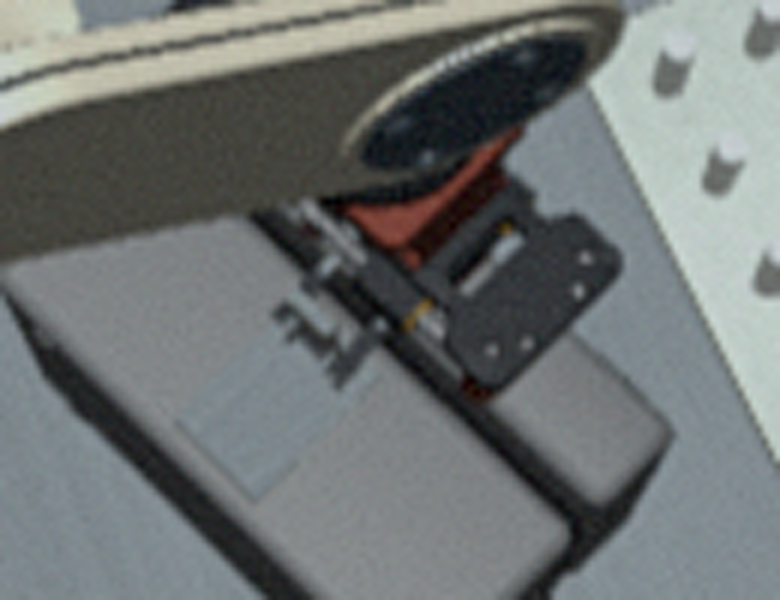

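The gripper straddles the knob with the lever clear. Now closing in stages.

>>> step_arm:
  plan:
    - [-0.54,0,0,0,0,0,0]
    - [-0.54,0,0,0,0,0,0]
    - [-0.6,0,0,0,0,0,0]
    - [-0.6,0,0,0,0,0,0]

```text
t: 4.65
ee_pos: [577.9, 25.5, 217.8]
orientation: [-0.592, 3.085, -0.0]
ft_force: [0.5, 1.4, -0.8]
width: 17.6
grasp_force: 0.0
```

>>> step_arm:
  plan:
    - [-0.64,0,0,0,0,0,0]
    - [-0.66,0,0,0,0,0,0]
    - [-0.66,0,0,0,0,0,0]
    - [-1,0,0,0,0,0,0]
    - [-1,0,0,0,0,0,0]

```text
t: 5.28
ee_pos: [578.0, 25.3, 217.8]
orientation: [-0.592, 3.085, -0.001]
ft_force: [1.9, -4.0, 0.8]
width: 15.7
grasp_force: 30.0
```

```bash
python3 -c "
from h import *
cs()"
```

```text
t5.28 TCP case x11.8 y0.8 z217.8 tilt-0.000 | F x0.3 y-4.4 z0.8 | w15.7 g30.0
```

```bash
cat > kin.py <<'E'
from h import *
from scipy.optimize import brentq
E0=.25;K=.5;OFF=np.array([-.1,6.4]) # knob - TCP at tilt 0
def rot(v,a): return np.array([v[0]*np.cos(a)-v[1]*np.sin(a),v[0]*np.sin(a)+v[1]*np.cos(a)])
P=np.array([-22,174.])
pin=lambda th:P+rot([-4.9,18.4],th)
def solve(bar,L=52.4):
    bar=np.array(bar,float)
    th=brentq(lambda t:np.linalg.norm(bar-pin(t))-L,-.9,.9)
    d=bar-pin(th);e=np.arctan2(d[1],d[0]);kn=bar+rot([-6.5,21],e)
    tilt=K*(e-E0)
    return th,e,kn,kn-rot(OFF,tilt),tilt
def table(bars,start,t0):
    p=np.array(start,float);tl=t0
    for b in bars:
        th,e,kn,tcp,ti=solve(b);d=tcp-p
        # tool x=-ex, z=down at tilt 0; tool z=rot((0,-1),tl), tool x=rot((-1,0),tl)
        print(b,"th%.2f e%.2f tcp %s tilt%.3f | dx %.3f dz %.3f wy_rad(case y ccw xz) %.3f"%(th,e,tcp.round(1),ti,d@rot([-1,0],tl)/50,d@rot([0,-1],tl)/50,ti-tl))
        p=tcp;tl=ti
E
python3 - <<'E'
from kin import *
table([(22.8,205),(21,198),(19,191),(17.5,185),(16.5,180),(16.5,177),(16.5,175),(18,175),(20,175),(22,175),(24,175),(25,174),(25,171),(25,168.5),(24,168),(23,168)],[11.8,217.8],0)
E
```

```text
(22.8, 205) th0.06 e0.25 tcp [ 11.4 217.3] tilt-0.000 | dx 0.008 dz 0.009 wy_rad(case y ccw xz) -0.000
(21, 198) th0.23 e0.14 tcp [ 11.4 211.5] tilt-0.056 | dx -0.000 dz 0.117 wy_rad(case y ccw xz) -0.056
(19, 191) th0.38 e0.03 tcp [ 11.2 205.4] tilt-0.109 | dx -0.003 dz 0.122 wy_rad(case y ccw xz) -0.052
(17.5, 185) th0.48 e-0.06 tcp [ 11.4 200. ] tilt-0.154 | dx -0.015 dz 0.107 wy_rad(case y ccw xz) -0.046
(16.5, 180) th0.52 e-0.15 tcp [ 11.9 195.4] tilt-0.198 | dx -0.026 dz 0.089 wy_rad(case y ccw xz) -0.043
(16.5, 177) th0.47 e-0.22 tcp [ 13.3 192.7] tilt-0.233 | dx -0.037 dz 0.049 wy_rad(case y ccw xz) -0.035
(16.5, 175) th0.43 e-0.27 tcp [ 14.2 190.8] tilt-0.258 | dx -0.027 dz 0.033 wy_rad(case y ccw xz) -0.025
(18, 175) th0.30 e-0.29 tcp [ 16.2 190.8] tilt-0.271 | dx -0.039 dz -0.011 wy_rad(case y ccw xz) -0.014
(20, 175) th0.16 e-0.32 tcp [ 18.7 190.8] tilt-0.284 | dx -0.048 dz -0.014 wy_rad(case y ccw xz) -0.013
(22, 175) th0.03 e-0.34 tcp [ 21.  190.8] tilt-0.293 | dx -0.045 dz -0.013 wy_rad(case y ccw xz) -0.009
(24, 175) th-0.09 e-0.35 tcp [ 23.2 190.8] tilt-0.298 | dx -0.042 dz -0.013 wy_rad(case y ccw xz) -0.005
(25, 174) th-0.16 e-0.37 tcp [ 24.7 189.8] tilt-0.310 | dx -0.034 dz 0.011 wy_rad(case y ccw xz) -0.012
(25, 171) th-0.23 e-0.43 tcp [ 25.9 186.7] tilt-0.342 | dx -0.042 dz 0.051 wy_rad(case y ccw xz) -0.032
(25, 168.5) th-0.30 e-0.49 tcp [ 26.9 184.1] tilt-0.369 | dx -0.036 dz 0.043 wy_rad(case y ccw xz) -0.027
(24, 168) th-0.26 e-0.50 tcp [ 26.1 183.6] tilt-0.374 | dx 0.011 dz 0.016 wy_rad(case y ccw xz) -0.006
(23, 168) th-0.21 e-0.50 tcp [ 25.1 183.6] tilt-0.374 | dx 0.019 dz 0.007 wy_rad(case y ccw xz) 0.000
```

>>> step_arm:
  plan:
    - [-1,0,-0.012,0.06,0,0.23,0]
    - [-1,0,0,0.06,0,0.23,0]
    - [-1,0,0,0.06,0,0.22,0]
    - [-1,-0.002,0,0.06,0,0.22,0]
    - [-1,-0.007,0,0.054,0,0.19,0]
    - [-1,-0.007,0,0.054,0,0.19,0]
    - [-1,-0.013,0,0.045,0,0.18,0]
    - [-1,-0.013,0,0.045,0,0.18,0]
    - [-1,0,0,0,0,0,0]

```text
t: 6.4
ee_pos: [577.8, 25.0, 195.0]
orientation: [0.556, -2.893, 0.055]
ft_force: [-0.9, -3.9, 3.2]
width: 15.8
grasp_force: 30.0
```

```bash
python3 -c "
from h import *
cs()
im=vision.get_image('side');px=im['pixels'][155:255,195:325]
cv2.imwrite('pics/s2.png',cv2.resize(px[...,::-1],None,fx=6,fy=6,interpolation=cv2.INTER_CUBIC))"
```

```text
t6.40 TCP case x11.5 y0.5 z195.0 tilt0.199 | F x-2.3 y-3.2 z3.2 | w15.8 g30.0
```

View pics/s2.png

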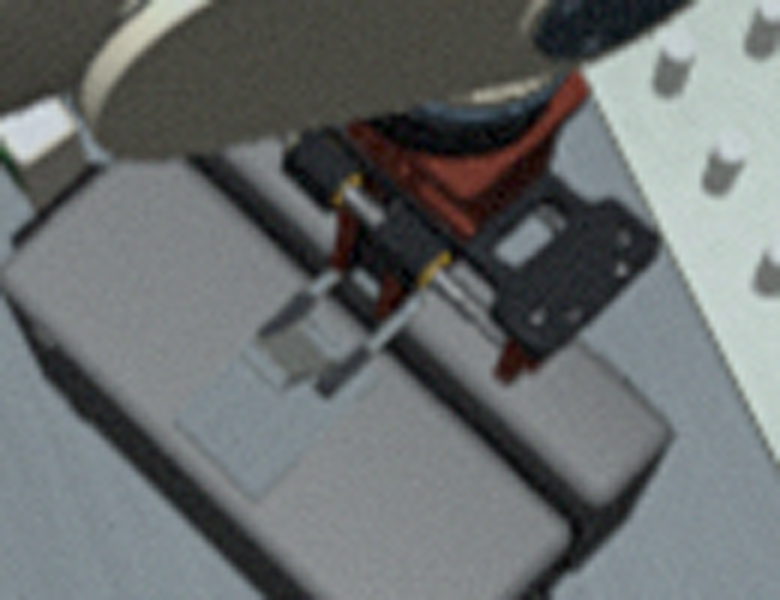

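The picture shows the loop held and the lever leaning back, as computed. Now lowering gently onto the near block.

>>> step_arm:
  plan:
    - [-1,-0.018,-0.02,0.025,0,0.14,0]
    - [-1,-0.019,0,0.024,0,0.15,0]
    - [-1,0,0,0,0,0,0]

```text
t: 6.82
ee_pos: [578.9, 25.0, 192.2]
orientation: [0.549, -2.858, 0.063]
ft_force: [-5.3, -0.9, 2.2]
width: 15.6
grasp_force: 30.0
```

>>> step_arm:
  plan:
    - [-1,-0.009,0,0.011,0,0.07,0]
    - [-1,-0.009,0,0.011,0,0.07,0]
    - [-1,0,0,0,0,0,0]

```text
t: 7.2
ee_pos: [579.5, 25.2, 191.1]
orientation: [0.546, -2.842, 0.067]
ft_force: [-4.7, -1.2, 3.0]
width: 15.4
grasp_force: 30.0
```

```bash
python3 -c "
from h import *
cs()"
```

```text
t7.20 TCP case x13.2 y0.1 z191.1 tilt0.251 | F x-4.8 y0.7 z3.0 | w15.4 g30.0
```

>>> step_arm:
  plan:
    - [-1,-0.004,0,0.012,0,0.05,0]
    - [-1,0,0,0,0,0,0]

```text
t: 7.45
ee_pos: [579.6, 25.2, 190.5]
orientation: [0.545, -2.837, 0.068]
ft_force: [-5.0, -0.3, 2.0]
width: 15.6
grasp_force: 30.0
```

>>> step_arm:
  plan:
    - [-1,-0.004,0,0.012,0,0.05,0]
    - [-1,0,0,0,0,0,0]

```text
t: 7.7
ee_pos: [579.7, 25.2, 190.2]
orientation: [0.543, -2.831, 0.07]
ft_force: [-5.5, -0.1, 4.4]
width: 15.5
grasp_force: 30.0
```

```bash
python3 -c "
from h import *
cs()"
```

```text
t7.70 TCP case x13.4 y0.1 z190.2 tilt0.262 | F x-5.1 y1.9 z4.4 | w15.5 g30.0
```

>>> step_arm:
  plan:
    - [-0.56,0,0,0,0,0,0]
    - [-0.56,0,0,0,0,0,0]
    - [-0.56,0,0,0,0,0,0]

```text
t: 8.07
ee_pos: [580.9, 24.9, 190.2]
orientation: [0.544, -2.834, 0.071]
ft_force: [1.5, 0.8, 0.3]
width: 19.0
grasp_force: 0.0
```

```bash
python3 - <<'E'
from h import *
cs()
for n in("side",):
    im=vision.get_image(n);C=pts(cloud(im))
    m=(abs(abs(C[...,1]-np.where(1,0,0))-16)<5)&(C[...,2]>165)&(C[...,2]<215)&(C[...,0]<12)&(C[...,0]>-30)
    Q=C[m];
    for s in(-1,1):
        q=Q[Q[:,1]*s>0];print(s,len(q),np.polyfit(q[:,0],q[:,2],1).round(3) if len(q)>3 else "");print(q[np.argsort(q[:,0])].round(0).astype(int).tolist())
    m=(abs(C[...,1])<12)&(C[...,2]>200)&(C[...,0]<-20)&(C[...,0]>-75)
    q=C[m];print("lever",len(q),q[np.argsort(q[:,0])].round(0).astype(int).tolist()[:60])
    obs()
E
```

```text
t8.07 TCP case x14.4 y-0.6 z190.2 tilt0.260 | F x1.7 y0.2 z0.3 | w19.0 g0.0
-1 67 [  0.364 192.784]
[[-30, -19, 192], [-30, -15, 191], [-29, -12, 190], [-29, -21, 186], [-28, -17, 191], [-28, -20, 189], [-27, -19, 166], [-27, -12, 185], [-26, -18, 189], [-26, -14, 187], [-24, -20, 188], [-23, -16, 185], [-23, -12, 183], [-22, -18, 187], [-22, -14, 187], [-22, -21, 186], [-21, -20, 188], [-20, -15, 184], [-19, -17, 186], [-18, -20, 183], [-18, -13, 183], [-17, -19, 188], [-17, -16, 185], [-15, -17, 185], [-15, -20, 183], [-15, -13, 183], [-13, -16, 186], [-13, -19, 185], [-12, -17, 185], [-11, -20, 183], [-9, -18, 181], [-7, -16, 182], [-7, -19, 178], [-6, -18, 181], [-4, -16, 181], [-3, -19, 178], [-3, -19, 184], [-1, -16, 181], [0, -19, 176], [1, -18, 182], [2, -14, 195], [2, -17, 193], [2, -17, 201], [3, -13, 201], [3, -19, 198], [3, -16, 180], [3, -19, 204], [4, -15, 201], [4, -18, 175], [5, -18, 180], [5, -14, 205], [5, -17, 212], [5, -17, 203], [6, -13, 210], [6, -20, 201], [6, -19, 207], [7, -16, 214], [7, -19, 213], [8, -18, 174], [8, -14, 214], [8, -21, 213], [9, -20, 194], [
[... 1335 characters left out ...]
0, 565], [-73, -4, 601], [-73, -1, 636], [-73, -11, 559], [-73, -3, 623], [-73, -11, 564], [-73, -3, 595], [-73, -9, 559], [-73, 5, 648], [-73, 11, 657], [-73, 1, 639], [-73, 3, 648], [-73, 2, 565], [-73, 2, 643], [-73, -1, 630], [-73, -3, 612], [-73, 9, 652], [-73, 7, 651], [-73, -11, 567], [-73, -2, 625], [-73, -9, 567], [-73, -10, 572], [-73, -3, 616], [-73, -1, 633]]
{'t': 8.125, 'qpos': [0.065, 0.516, 1.586, -0.083, 1.288, -1.852], 'ee_pos': [580.807, 24.899, 190.223], 'orientation': [0.544, -2.834, 0.071], 'ft_force': [-0.498, -0.121, -0.859], 'moment': [0.049, -0.096, 0.013], 'grasp_force': 0.0, 'width': 19.044}
[[-0.898, -0.37, -0.239], [-0.358, 0.929, -0.095], [0.257, -0.0, -0.966]]
```

>>> step_arm:
  plan:
    - [-0.62,0,0,0,0,0,0]
    - [-0.66,0,0,0,0,0,0]
    - [-1,0,0,0,0,0,0]
    - [-1,0,0,0,0,0,0]

```text
t: 8.62
ee_pos: [580.5, 25.3, 190.3]
orientation: [0.544, -2.834, 0.07]
ft_force: [-0.6, 5.6, -0.2]
width: 15.5
grasp_force: 30.0
```

>>> step_arm:
  plan:
    - [-1,0.005,0,0.018,0,0,0]
    - [-1,0,0,0,0,0,0]

```text
t: 8.88
ee_pos: [580.5, 25.2, 190.1]
orientation: [0.544, -2.835, 0.07]
ft_force: [0.1, 5.8, 4.3]
width: 15.7
grasp_force: 30.0
```

```bash
python3 -c "
from h import *
cs()"
```

```text
t8.88 TCP case x14.1 y-0.2 z190.1 tilt0.259 | F x2.2 y5.4 z4.3 | w15.7 g30.0
```

>>> step_arm:
  plan:
    - [-1,-0.02,0.012,-0.005,0,0.05,0]
    - [-1,-0.02,0,-0.005,0,0.05,0]
    - [-1,0,0,0,0,0,0]

```text
t: 9.25
ee_pos: [581.1, 25.6, 190.0]
orientation: [0.541, -2.819, 0.075]
ft_force: [-4.4, 2.1, 7.2]
width: 15.2
grasp_force: 30.0
```

>>> step_arm:
  plan:
    - [-1,-0.02,0,-0.005,0,0.05,0]
    - [-1,-0.02,0,-0.005,0,0.05,0]
    - [-1,0,0,0,0,0,0]

```text
t: 9.62
ee_pos: [582.0, 26.0, 189.9]
orientation: [0.538, -2.805, 0.078]
ft_force: [-7.8, 0.0, 9.4]
width: 15.6
grasp_force: 30.0
```

```bash
python3 -c "
from h import *
cs()"
```

```text
t9.62 TCP case x15.8 y-0.0 z189.9 tilt0.289 | F x-7.2 y2.9 z9.4 | w15.6 g30.0
```

>>> step_arm:
  plan:
    - [-1,0,0,-0.018,0,0,0]
    - [-1,0,0,0,0,0,0]

```text
t: 9.88
ee_pos: [582.4, 26.2, 190.2]
orientation: [0.538, -2.806, 0.078]
ft_force: [-5.3, 0.9, 4.3]
width: 16.1
grasp_force: 30.0
```

>>> step_arm:
  plan:
    - [-1,-0.02,0,-0.006,0,0.01,0]
    - [-1,-0.02,0,-0.006,0,0.01,0]
    - [-1,0,0,0,0,0,0]

```text
t: 10.25
ee_pos: [583.6, 26.7, 190.2]
orientation: [0.538, -2.802, 0.079]
ft_force: [-7.1, -0.1, 4.6]
width: 15.4
grasp_force: 30.0
```

```bash
python3 -c "
from h import *
cs()"
```

```text
t10.25 TCP case x17.6 y-0.0 z190.2 tilt0.293 | F x-6.6 y2.6 z4.6 | w15.4 g30.0
```

>>> step_arm:
  plan:
    - [-1,-0.02,0,-0.006,0,0.01,0]
    - [-1,-0.02,0,-0.006,0,0.01,0]
    - [-1,0,0,0,0,0,0]

```text
t: 10.62
ee_pos: [586.1, 27.7, 190.1]
orientation: [0.537, -2.801, 0.079]
ft_force: [-4.6, -0.4, 3.7]
width: 16.0
grasp_force: 30.0
```

>>> step_arm:
  plan:
    - [-1,-0.02,0,-0.006,0,0.01,0]
    - [-1,-0.02,0,-0.006,0,0.01,0]
    - [-1,0,0,0,0,0,0]

```text
t: 11.0
ee_pos: [589.0, 28.8, 190.1]
orientation: [0.537, -2.801, 0.079]
ft_force: [-4.0, 1.7, 3.3]
width: 15.8
grasp_force: 30.0
```

```bash
python3 -c "
from h import *
cs()"
```

```text
t11.00 TCP case x23.3 y-0.0 z190.1 tilt0.294 | F x-3.0 y3.1 z3.3 | w15.8 g30.0
```

>>> step_arm:
  plan:
    - [-1,-0.015,0,-0.002,0,0.01,0]
    - [-1,0,0,0,0,0,0]

```text
t: 11.25
ee_pos: [590.5, 29.4, 190.2]
orientation: [0.538, -2.802, 0.079]
ft_force: [-2.5, 2.1, 3.8]
width: 15.2
grasp_force: 30.0
```

>>> step_arm:
  plan:
    - [-1,-0.015,0,-0.002,0,0.01,0]
    - [-1,0,0,0,0,0,0]

```text
t: 11.5
ee_pos: [591.3, 29.8, 190.1]
orientation: [0.538, -2.801, 0.08]
ft_force: [-2.2, 1.1, 4.0]
width: 15.5
grasp_force: 30.0
```

>>> step_arm:
  plan:
    - [-1,-0.015,0,-0.002,0,0.01,0]
    - [-1,0,0,0,0,0,0]

```text
t: 11.75
ee_pos: [592.0, 30.0, 189.9]
orientation: [0.537, -2.8, 0.08]
ft_force: [-2.7, 1.1, 3.9]
width: 15.6
grasp_force: 30.0
```

```bash
python3 -c "
from h import *
cs()"
```

```text
t11.75 TCP case x26.5 y0.0 z189.9 tilt0.295 | F x-2.1 y2.1 z3.9 | w15.6 g30.0
```

>>> step_arm:
  plan:
    - [-1,-0.005,0,0.016,0,0.03,0]
    - [-1,0,0,0,0,0,0]

```text
t: 12.0
ee_pos: [592.2, 30.1, 189.1]
orientation: [0.537, -2.797, 0.081]
ft_force: [-1.2, 1.6, 4.2]
width: 15.6
grasp_force: 30.0
```

```bash
python3 -c "
from h import *
cs()
im=vision.get_image('side');C=pts(cloud(im))
m=(abs(abs(C[...,1])-16)<4)&(C[...,2]>168)&(C[...,2]<200)&(C[...,0]<16)&(C[...,0]>-20)
for s in (-1,1):
    q=C[m&(C[...,1]*s>0)];print(s,len(q),[(int(x),q[(abs(q[:,0]-x)<3)][:,2].max().round(1) if (abs(q[:,0]-x)<3).any() else None) for x in range(-18,18,6)])
px=im['pixels'][155:255,195:325]
cv2.imwrite('pics/s3.png',cv2.resize(px[...,::-1],None,fx=6,fy=6,interpolation=cv2.INTER_CUBIC))"
```

```text
t12.00 TCP case x26.8 y-0.0 z189.1 tilt0.298 | F x-0.6 y1.9 z4.2 | w15.6 g30.0
-1 39 [(-18, np.float64(197.8)), (-12, np.float64(192.9)), (-6, np.float64(190.4)), (0, np.float64(189.6)), (6, np.float64(187.5)), (12, np.float64(196.2))]
1 20 [(-18, np.float64(196.8)), (-12, np.float64(195.2)), (-6, None), (0, None), (6, np.float64(184.5)), (12, np.float64(181.6))]
```

View pics/s3.png

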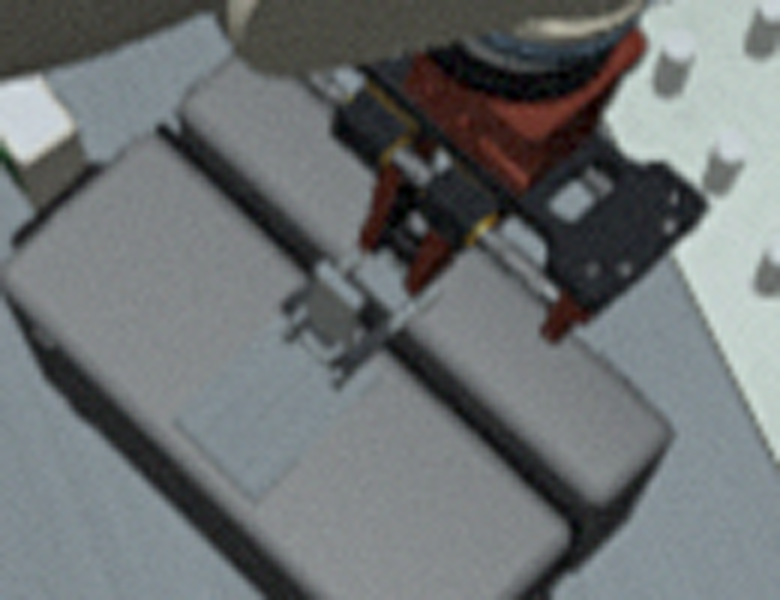

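The lever has come forward and the bar has moved over the cover. The last step down met no solid resistance, so I'll keep lowering.

>>> step_arm:
  plan:
    - [-1,-0.006,0,0.016,0,0.06,0]
    - [-1,0,0,0,0,0,0]

```text
t: 12.3
ee_pos: [592.1, 30.1, 188.1]
orientation: [0.535, -2.789, 0.083]
ft_force: [0.5, 2.0, 4.1]
width: 15.5
grasp_force: 30.0
```

>>> step_arm:
  plan:
    - [-1,-0.006,0,0.016,0,0.06,0]
    - [-1,0,0,0,0,0,0]

```text
t: 12.55
ee_pos: [592.1, 30.1, 187.3]
orientation: [0.534, -2.782, 0.084]
ft_force: [0.2, 2.4, 5.1]
width: 15.7
grasp_force: 30.0
```

```bash
python3 -c "
from h import *
cs()"
```

```text
t12.55 TCP case x26.7 y0.0 z187.3 tilt0.313 | F x1.1 y2.1 z5.1 | w15.7 g30.0
```

>>> step_arm:
  plan:
    - [-1,-0.006,0,0.018,0,0.1,0]
    - [-1,0,0,0,0,0,0]

```text
t: 12.8
ee_pos: [592.0, 30.0, 186.2]
orientation: [0.532, -2.77, 0.087]
ft_force: [1.1, 2.3, 4.4]
width: 15.7
grasp_force: 30.0
```

>>> step_arm:
  plan:
    - [-1,-0.006,0,0.018,0,0.1,0]
    - [-1,0,0,0,0,0,0]

```text
t: 13.05
ee_pos: [591.9, 30.0, 185.3]
orientation: [0.529, -2.758, 0.09]
ft_force: [-0.9, 1.8, 4.1]
width: 15.7
grasp_force: 30.0
```

```bash
python3 -c "
from h import *
cs()"
```

```text
t13.05 TCP case x26.5 y0.0 z185.3 tilt0.338 | F x-0.2 y2.0 z4.1 | w15.7 g30.0
```

>>> step_arm:
  plan:
    - [-1,-0.006,0,0.016,0,0.08,0]
    - [-1,0,0,0,0,0,0]

```text
t: 13.3
ee_pos: [591.7, 30.0, 184.4]
orientation: [0.527, -2.749, 0.093]
ft_force: [-0.4, 1.3, 3.9]
width: 15.6
grasp_force: 30.0
```

>>> step_arm:
  plan:
    - [-1,-0.006,0,0.014,0,0.06,0]
    - [-1,0,0,0,0,0,0]

```text
t: 13.55
ee_pos: [591.8, 30.0, 183.7]
orientation: [0.526, -2.742, 0.094]
ft_force: [-2.0, 1.8, 4.9]
width: 15.6
grasp_force: 30.0
```

```bash
python3 -c "
from h import *
cs()"
```

```text
t13.55 TCP case x26.4 y0.1 z183.7 tilt0.355 | F x-1.2 y2.4 z4.9 | w15.6 g30.0
```

>>> step_arm:
  plan:
    - [-1,-0.004,0,0.014,0,0.03,0]
    - [-1,0,0,0,0,0,0]

```text
t: 13.8
ee_pos: [591.9, 30.0, 183.1]
orientation: [0.526, -2.739, 0.095]
ft_force: [-2.0, 1.8, 3.5]
width: 15.8
grasp_force: 30.0
```

```bash
python3 -c "
from h import *
cs()"
```

```text
t13.80 TCP case x26.5 y0.1 z183.1 tilt0.358 | F x-1.1 y2.4 z3.5 | w15.8 g30.0
```

>>> step_arm:
  plan:
    - [-1,-0.004,0,0.014,0,0.03,0]
    - [-1,0,0,0,0,0,0]

```text
t: 14.05
ee_pos: [592.0, 30.0, 182.9]
orientation: [0.525, -2.736, 0.096]
ft_force: [-1.9, 2.7, 8.4]
width: 15.4
grasp_force: 30.0
```

>>> step_arm:
  plan:
    - [-1,-0.002,0,0.012,0,0,0]
    - [-1,0,0,0,0,0,0]

```text
t: 14.3
ee_pos: [592.0, 30.1, 182.9]
orientation: [0.525, -2.736, 0.096]
ft_force: [-1.3, 2.2, 11.2]
width: 15.5
grasp_force: 30.0
```

```bash
python3 -c "
from h import *
cs()"
```

```text
t14.30 TCP case x26.6 y0.0 z182.9 tilt0.361 | F x-0.4 y2.6 z11.2 | w15.5 g30.0
```

>>> step_arm:
  plan:
    - [-1,0,0,-0.02,0,0,0]
    - [-1,0.015,0,0.006,0,0,0]
    - [-1,0,0,0,0,0,0]

```text
t: 14.68
ee_pos: [591.9, 30.0, 183.0]
orientation: [0.525, -2.737, 0.096]
ft_force: [-0.7, 3.1, 5.9]
width: 15.4
grasp_force: 30.0
```

>>> step_arm:
  plan:
    - [-1,0.018,0,0.007,0,0,0]
    - [-1,0,0,0,0,0,0]

```text
t: 14.92
ee_pos: [591.7, 29.9, 183.1]
orientation: [0.526, -2.739, 0.096]
ft_force: [2.2, 3.8, 5.9]
width: 15.7
grasp_force: 30.0
```

```bash
python3 -c "
from h import *
cs()"
```

```text
t14.93 TCP case x26.2 y-0.0 z183.1 tilt0.358 | F x3.5 y2.7 z5.9 | w15.7 g30.0
```

>>> step_arm:
  plan:
    - [-1,0.016,0,0.006,0,0,0]
    - [-1,0,0,0,0,0,0]

```text
t: 15.18
ee_pos: [591.4, 29.8, 183.1]
orientation: [0.526, -2.74, 0.095]
ft_force: [3.2, 4.3, 4.2]
width: 15.8
grasp_force: 30.0
```

>>> step_arm:
  plan:
    - [-1,0.016,0,0.005,0,0,0]
    - [-1,0,0,0,0,0,0]

```text
t: 15.42
ee_pos: [590.8, 29.6, 183.2]
orientation: [0.526, -2.74, 0.095]
ft_force: [4.2, 4.3, 6.4]
width: 15.6
grasp_force: 30.0
```

```bash
python3 -c "
from h import *
cs()"
```

```text
t15.43 TCP case x25.3 y0.0 z183.2 tilt0.356 | F x5.5 y2.4 z6.4 | w15.6 g30.0
```

>>> step_arm:
  plan:
    - [-1,0.016,0,0.004,0,0,0]
    - [-1,0,0,0,0,0,0]

```text
t: 15.68
ee_pos: [590.1, 29.3, 183.3]
orientation: [0.526, -2.741, 0.095]
ft_force: [3.6, 5.4, 4.0]
width: 15.4
grasp_force: 30.0
```

>>> step_arm:
  plan:
    - [-1,0.016,0,0.004,0,0,0]
    - [-1,0,0,0,0,0,0]

```text
t: 15.92
ee_pos: [589.5, 29.1, 183.4]
orientation: [0.526, -2.741, 0.095]
ft_force: [3.6, 4.4, 4.8]
width: 15.8
grasp_force: 30.0
```

```bash
python3 -c "
from h import *
cs()"
```

```text
t15.93 TCP case x23.9 y0.0 z183.4 tilt0.356 | F x5.0 y2.8 z4.8 | w15.8 g30.0
```

>>> step_arm:
  plan:
    - [-1,0.016,0,0.004,0,0,0]
    - [-1,0.016,0,0.004,0,0,0]
    - [-1,0,0,0,0,0,0]

```text
t: 16.3
ee_pos: [588.2, 28.6, 183.6]
orientation: [0.526, -2.742, 0.095]
ft_force: [4.1, 5.3, 4.4]
width: 15.7
grasp_force: 30.0
```

```bash
python3 -c "
from h import *
cs()
im=vision.get_image('side');C=pts(cloud(im))
m=(abs(C[...,2]-160)<4)&(abs(C[...,1])<110)&(abs(C[...,1])>40)
for a in ((-20,3),(5,30)):
    q=C[m&(C[...,0]>a[0])&(C[...,0]<a[1])][:,0]; print(a,np.percentile(q,[2,98]).round(1))
W=np.load('side0.npz')['W'];C=pts(W);m=(abs(C[...,2]-160)<4)&(abs(C[...,1])<110)&(abs(C[...,1])>40)
for a in ((-20,3),(5,30)):
    q=C[m&(C[...,0]>a[0])&(C[...,0]<a[1])][:,0]; print(a,np.percentile(q,[2,98]).round(1))
"
```

```text
t16.30 TCP case x22.5 y0.0 z183.6 tilt0.355 | F x5.8 y3.4 z4.4 | w15.7 g30.0
(-20, 3) [-19.4   2.2]
(5, 30) [ 9.1 29.6]
(-20, 3) [-19.3   1.6]
(5, 30) [11.7 29.7]
```

The cover edge moved from 11.7 to 9.1 mm, so the bar is hooked and pulling the lid. Releasing and retreating.

>>> step_arm:
  plan:
    - [-0.5,0,0,0,0,0,0]
    - [-0.2,0,0,0,0,0,0]
    - [-0.2,0,0,0,0,0,0]
    - [-0.2,0,0,-0.1,0,0,0]
    - [-0.2,0,0,-0.3,0,0,0]
    - [-0.2,0,0,-0.5,0,0,0]
    - [-0.2,0,0,-0.5,0,-1,0]
    - [-0.2,0,0,-0.3,0,-1,0]
    - [-0.8,0,0,0,0,-0.96,0]
    - [-1,-0.4,0,0,0,0,0]
    - [-1,-0.4,0,0,0,0,0]
    - [-1,0,0,0,0,0,0]

```text
t: 17.85
ee_pos: [650.4, 53.3, 264.0]
orientation: [0.592, -3.081, 0.002]
ft_force: [-0.4, -0.8, 0.5]
width: 0.8
grasp_force: 0.0
```

```bash
python3 - <<'E'
from h import *
cs()
for n in("side","top"):
    im=vision.get_image(n);C=pts(cloud(im));np.save(n+"4.npy",C)
    m=(abs(C[...,1])<22)&(C[...,2]>178)&(C[...,2]<240)&(C[...,0]<45)&(C[...,0]>-60)
    q=C[m];print(n,q[np.argsort(q[:,0])].round(0).astype(int).tolist()[::2])
    if n=="side": cv2.imwrite('pics/s4.png',cv2.resize(im["pixels"][155:255,195:325,::-1],None,fx=6,fy=6,interpolation=cv2.INTER_CUBIC))
E
```

```text
t17.85 TCP case x89.4 y0.0 z264.0 tilt0.004 | F x-0.6 y-0.6 z0.5 | w0.8 g0.0
side [[-29, 13, 178], [-27, 11, 181], [-27, -12, 184], [-27, 8, 186], [-26, 12, 193], [-26, -15, 179], [-26, 9, 199], [-25, 6, 196], [-25, -7, 194], [-25, -20, 192], [-24, 3, 192], [-24, 17, 193], [-24, -13, 196], [-23, -16, 194], [-23, -9, 194], [-23, 15, 195], [-23, 12, 194], [-23, 19, 194], [-22, -18, 196], [-22, -21, 194], [-22, 16, 198], [-22, -14, 194], [-21, 0, 194], [-21, -3, 193], [-20, -19, 194], [-20, -9, 195], [-20, -12, 194], [-20, 5, 195], [-20, 15, 196], [-19, 2, 201], [-19, 5, 200], [-19, -4, 197], [-19, -7, 196], [-18, -11, 195], [-18, -1, 205], [-18, 3, 204], [-18, -10, 202], [-18, -4, 202], [-18, -3, 209], [-17, 17, 192], [-17, -6, 206], [-17, 4, 206], [-17, -12, 195], [-17, -9, 213], [-16, 1, 213], [-16, 4, 213], [-16, -6, 219], [-16, -12, 209], [-16, 15, 193], [-15, -11, 213], [-15, 5, 223], [-15, -17, 193], [-15, 6, 213], [-14, -4, 219], [-14, -20, 190], [-14, 3, 219], [-14, 3, 226], [-14, 7, 225], [-13, 15, 190], [-13, -3, 231], [-13, -13, 221], [-13, 18, 188], [-13, -12, 211], [-13, 1, 228], [-13, 8, 228], [-12, 16, 193], [-12, -12, 224], [-12, 8, 233], [-12, 2, 232], [-12, -5, 230], [-11, -20, 189], [-11, -10, 233], [-10, 0, 231], [-10, 4, 231], [-9, -18, 190], [-9, -12, 233], [-9, 1, 234], [-9, -21, 187], [-8, -1, 231], [-7, -6, 232], [-7, -16, 186], [-6, -2, 229], [-5, -21, 186], [-3, -19, 184], [-2, -17, 187], [1, -19, 184], [4, 15, 180], [5, -18, 180], [7, -19, 178], [9, -18, 179], [21, 5, 190], [21, -2, 187], [22, -8, 193], [22, -1, 192], [23, -4, 197], [23, -6, 194], [23, -10, 192], [24, -8, 195], [25, -5, 194], [25, 6, 194], [26, -10, 194], [27, -6, 193], [27, 4, 194], [28, 2, 197], [28, 6, 195], [29, 3, 200], [29, -7, 196], [31, -9, 188], [32, -8, 193], [32, 3, 193], [35, -9, 189]]
top []
```

View pics/s4.png

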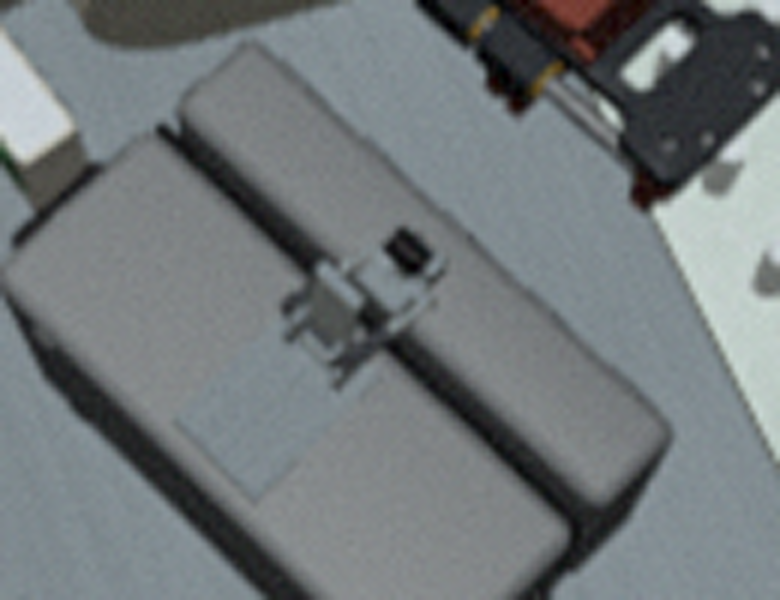

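The lever leans about -0.2 rad (tip at px (335,280)), the knob is down at (408,248) and the bar is in the keeper. Positioning the closed fingers on the cover side of the lever.

>>> step_arm:
  plan:
    - [-1,0.5,0,0,0,0,0]
    - [-1,0.5,0,0,0,0,0]
    - [-1,0.5,0,0,0,0,0]
    - [-1,0.06,0,0.3,0,0,0]
    - [-1,0,0,0.3,0,0,0]
    - [-1,0,0,0.24,0,0,0]
    - [-1,0,0,0,0,0,0]

```text
t: 18.82
ee_pos: [576.1, 24.1, 219.6]
orientation: [0.591, -3.077, 0.001]
ft_force: [-0.6, -0.7, -0.5]
width: 0.7
grasp_force: 0.0
```

>>> step_arm:
  plan:
    - [-1,0.04,0,0,0,0,0]
    - [-1,0.04,0,0,0,0,0]
    - [-1,0.04,0,0,0,0,0]
    - [-1,0.04,0,0,0,0,0]
    - [-1,0.04,0,0,0,0,0]
    - [-1,0,0,0,0,0,0]

```text
t: 19.58
ee_pos: [567.3, 20.1, 221.7]
orientation: [0.591, -3.08, 0.002]
ft_force: [2.1, 0.0, 1.8]
width: 0.7
grasp_force: 0.9
```

```bash
python3 -c "
from h import *
cs()"
```

```text
t19.57 TCP case x-0.0 y-0.1 z221.7 tilt0.006 | F x1.9 y-0.7 z1.8 | w0.7 g0.9
```

>>> step_arm:
  plan:
    - [-1,0.04,0,0,0,0,0]
    - [-1,0.04,0,0,0,0,0]
    - [-1,0.04,0,0,0,0,0]
    - [-1,0,0,0,0,0,0]

```text
t: 20.08
ee_pos: [561.3, 17.9, 221.4]
orientation: [0.591, -3.079, 0.002]
ft_force: [0.8, -0.0, 1.4]
width: 0.8
grasp_force: 0.7
```

>>> step_arm:
  plan:
    - [-1,0.04,0,0,0,0,0]
    - [-1,0.04,0,0,0,0,0]
    - [-1,0.04,0,0,0,0,0]
    - [-1,0,0,0,0,0,0]

```text
t: 20.58
ee_pos: [555.7, 15.7, 221.3]
orientation: [0.591, -3.079, 0.002]
ft_force: [1.5, 0.6, -0.1]
width: 0.4
grasp_force: 0.7
```

>>> step_arm:
  plan:
    - [-1,0.04,0,0.005,0,0,0]
    - [-1,0.04,0,0.005,0,0,0]
    - [-1,0.04,0,0.005,0,0,0]
    - [-1,0,0,0,0,0,0]

```text
t: 21.08
ee_pos: [550.2, 13.5, 220.7]
orientation: [0.591, -3.079, 0.002]
ft_force: [1.8, 1.5, -0.7]
width: 0.4
grasp_force: 0.7
```

```bash
python3 -c "
from h import *
cs()
im=vision.get_image('side');C=pts(cloud(im))
m=(abs(C[...,2]-160)<4)&(abs(C[...,1])<110)&(abs(C[...,1])>40)
q=C[m&(C[...,0]>5)&(C[...,0]<30)][:,0]; print(np.percentile(q,[2,98]).round(1))
cv2.imwrite('pics/s5.png',cv2.resize(im['pixels'][155:255,195:325,::-1],None,fx=6,fy=6,interpolation=cv2.INTER_CUBIC))"
```

```text
t21.07 TCP case x-18.3 y0.1 z220.7 tilt0.006 | F x2.2 y0.8 z-0.7 | w0.4 g0.7
[ 6.3 29.4]
```

View pics/s5.png

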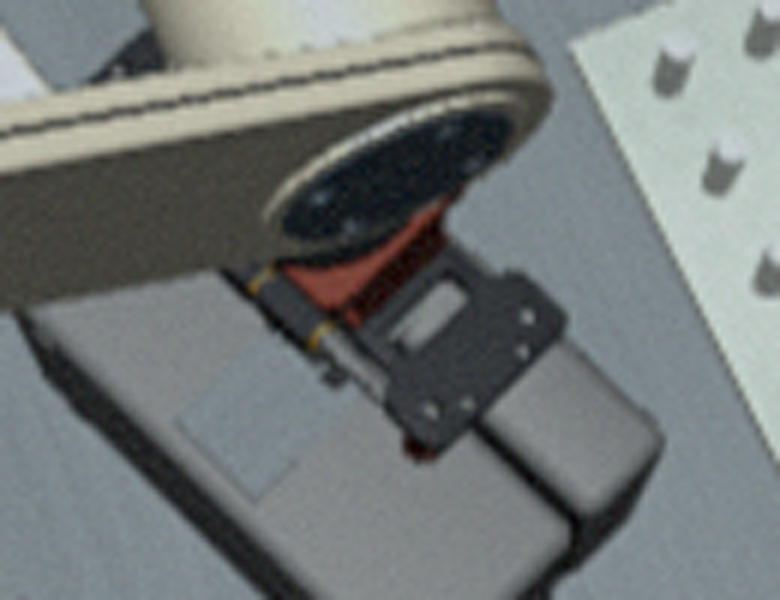

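The cover edge is now at 6.3 mm, nearly shut, so the hook is pulling. Continuing along the lever's arc.

>>> step_arm:
  plan:
    - [-1,0.05,0,0.008,0,0,0]
    - [-1,0.05,0,0.009,0,0,0]
    - [-1,0.05,0,0.009,0,0,0]
    - [-1,0.05,0,0.009,0,0,0]
    - [-1,0,0,0,0,0,0]

```text
t: 21.75
ee_pos: [540.9, 9.7, 219.1]
orientation: [0.591, -3.079, 0.002]
ft_force: [1.5, 1.3, -0.4]
width: 0.6
grasp_force: 0.8
```

>>> step_arm:
  plan:
    - [-1,0.043,0,0.02,0,0,0]
    - [-1,0.043,0,0.02,0,0,0]
    - [-1,0.043,0,0.02,0,0,0]
    - [-1,0.043,0,0.02,0,0,0]
    - [-1,0,0,0,0,0,0]

```text
t: 22.38
ee_pos: [532.8, 6.5, 215.0]
orientation: [0.591, -3.079, 0.002]
ft_force: [1.5, 1.4, 0.9]
width: 0.5
grasp_force: 0.7
```

>>> step_arm:
  plan:
    - [-1,0.038,0,0.029,0,0,0]
    - [-1,0.038,0,0.029,0,0,0]
    - [-1,0.038,0,0.029,0,0,0]
    - [-1,0.038,0,0.029,0,0,0]
    - [-1,0,0,0,0,0,0]

```text
t: 23.0
ee_pos: [525.7, 3.7, 209.2]
orientation: [0.591, -3.079, 0.002]
ft_force: [0.1, 0.4, -0.2]
width: 0.5
grasp_force: 0.5
```

```bash
python3 -c "
from h import *
cs()"
```

```text
t23.00 TCP case x-44.7 y0.1 z209.2 tilt0.007 | F x0.3 y0.3 z-0.2 | w0.5 g0.5
```

The force is too low for a latch that should be tightening, so I'm checking by camera.

```bash
python3 -c "
from h import *
im=vision.get_image('side');C=pts(cloud(im));np.save('s6.npy',C)
m=(abs(C[...,2]-160)<4)&(abs(C[...,1])<110)&(abs(C[...,1])>40)
q=C[m&(C[...,0]>3)&(C[...,0]<30)][:,0]; print(np.percentile(q,[2,98]).round(1))
m=(abs(C[...,1])<22)&(C[...,2]>165)&(C[...,2]<215)&(C[...,0]<60)&(C[...,0]>-90)
q=C[m];print(q[np.argsort(q[:,0])].round(0).astype(int).tolist()[::2])
a=im['pixels'][155:255,195:325,::-1]
b=vision.get_image('top')['pixels'][145:245,225:355,::-1]
cv2.imwrite('pics/s6.png',cv2.resize(np.vstack([a,b]),None,fx=3,fy=3,interpolation=cv2.INTER_CUBIC))"
```

```text
[ 6.6 29.8]
[[-84, 20, 168], [-82, 8, 168], [-78, 19, 165], [-73, -7, 165], [-65, 5, 165], [-63, -21, 165], [-61, -11, 212], [-56, -14, 166], [-18, -21, 175], [11, -8, 194], [12, -18, 173], [12, -7, 197], [13, -9, 191], [14, -9, 173], [14, -12, 170], [15, -8, 174], [16, -7, 197], [16, -14, 171], [17, -9, 190], [17, -9, 196], [17, -9, 171], [19, -7, 198], [21, -6, 165], [22, -8, 165], [24, -6, 168], [25, -12, 178], [25, -11, 167], [27, -6, 177], [28, -2, 173], [29, -11, 175], [30, -4, 173], [31, -3, 176], [31, -13, 173], [32, -8, 177]]
```

View pics/s6.png

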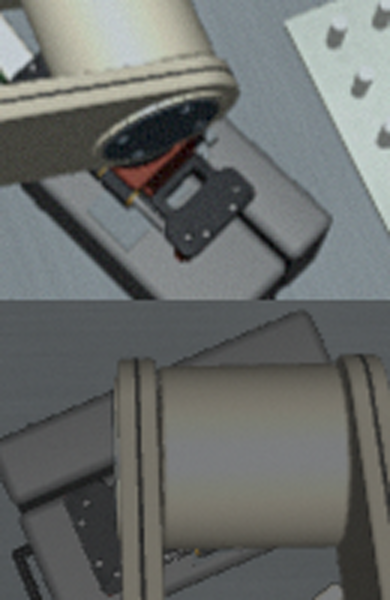

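The lid is still held shut (edge at 6.6 mm). The knob is near (16, 191), which matches a hooked bar at (18, 168) with the lever at about 0.8 rad. Continuing.

>>> step_arm:
  plan:
    - [-1,0.032,0,0.036,0,0,0]
    - [-1,0.032,0,0.036,0,0,0]
    - [-1,0,0,0,0,0,0]

```text
t: 23.48
ee_pos: [522.8, 2.6, 205.6]
orientation: [0.591, -3.079, 0.002]
ft_force: [0.3, -0.9, 0.2]
width: 0.2
grasp_force: 0.3
```

>>> step_arm:
  plan:
    - [-1,0.031,0,0.036,0,0,0]
    - [-1,0.031,0,0.036,0,0,0]
    - [-1,0,0,0,0,0,0]

```text
t: 23.85
ee_pos: [520.0, 1.4, 202.0]
orientation: [0.591, -3.079, 0.002]
ft_force: [1.3, -0.2, -0.9]
width: 0.5
grasp_force: 0.2
```

>>> step_arm:
  plan:
    - [-1,0.024,0,0.042,0,0,0]
    - [-1,0.024,0,0.042,0,0,0]
    - [-1,0,0,0,0,0,0]

```text
t: 24.22
ee_pos: [517.7, 0.5, 197.8]
orientation: [0.591, -3.079, 0.002]
ft_force: [-0.5, -0.3, -0.2]
width: 0.1
grasp_force: 0.1
```

```bash
python3 -c "
from h import *
cs()
im=vision.get_image('side');C=pts(cloud(im))
m=(abs(C[...,2]-160)<4)&(abs(C[...,1])<110)&(abs(C[...,1])>40)
q=C[m&(C[...,0]>3)&(C[...,0]<30)][:,0]; print(np.percentile(q,[2,98]).round(1))
m=(abs(C[...,1])<22)&(C[...,2]>165)&(C[...,2]<215)&(C[...,0]<60)&(C[...,0]>-90)
q=C[m];print(q[np.argsort(q[:,0])].round(0).astype(int).tolist()[::2])"
```

```text
t24.23 TCP case x-53.4 y0.1 z197.8 tilt0.007 | F x-0.5 y-0.1 z-0.2 | w0.1 g0.1
[ 6.3 29.6]
[[-83, -18, 165], [-83, 13, 166], [-80, -4, 166], [-78, -19, 165], [-77, 20, 166], [-74, -11, 202], [-72, -12, 198], [-68, -16, 166], [-43, -21, 165], [0, -19, 169], [2, -7, 169], [3, -6, 173], [3, -19, 170], [4, -12, 168], [5, -7, 171], [5, -17, 169], [6, -9, 173], [7, -9, 188], [7, -12, 168], [9, -11, 170], [9, -7, 170], [10, -16, 174], [11, -9, 170], [12, -18, 172], [12, -11, 172], [13, -16, 173], [14, -9, 171], [16, -18, 171], [16, -14, 170], [17, -19, 170], [18, -16, 170], [20, -6, 166], [22, -11, 175], [23, -7, 172], [25, -12, 170], [26, -8, 175], [28, -12, 172], [29, -8, 174], [32, -12, 171], [33, -8, 175]]
```

>>> step_arm:
  plan:
    - [-1,0,0,-0.5,0,0,0]
    - [-1,0,0,-0.5,0,0,0]
    - [-1,-0.5,0.5,-0.5,0,0,0]
    - [-1,-1,1,0,0,0,0]
    - [-1,-1,1,0,0,0,0]
    - [-1,0,0.5,0,0,0,0]
    - [-1,0,0,0,0,0,0]

```text
t: 25.15
ee_pos: [571.9, 172.7, 271.9]
orientation: [0.595, -3.078, 0.002]
ft_force: [-0.5, -0.2, -0.7]
width: 0.8
grasp_force: 0.0
```

```bash
python3 - <<'E'
from h import *
cs()
o=[]
for n in("side","top"):
    im=vision.get_image(n);C=pts(cloud(im))
    m=(abs(C[...,2]-160)<4)&(abs(C[...,1])<110)&(abs(C[...,1])>40)
    q=C[m&(C[...,0]>3)&(C[...,0]<30)][:,0]; print(n,np.percentile(q,[2,98]).round(1))
    m=(abs(C[...,1])<22)&(C[...,2]>168)&(C[...,2]<240)&(C[...,0]<60)&(C[...,0]>-90)
    q=C[m];print(q[np.argsort(q[:,0])].round(0).astype(int).tolist()[::2])
    u0,v0=(195,155) if n=="side" else (235,145)
    o.append(im["pixels"][v0:v0+90,u0:u0+120,::-1])
cv2.imwrite('pics/s7.png',cv2.resize(np.hstack(o),None,fx=3.3,fy=3.3,interpolation=cv2.INTER_CUBIC))
E
```

```text
t25.15 TCP case x60.7 y140.0 z271.9 tilt0.007 | F x-0.5 y-0.1 z-0.7 | w0.8 g0.0
side [ 4.9 29.4]
[[-76, 4, 200], [-76, 8, 199], [-76, -9, 197], [-75, -2, 205], [-75, 2, 204], [-74, 9, 202], [-74, -7, 198], [-73, -6, 202], [-73, -12, 200], [-72, -2, 198], [-71, -11, 202], [-71, -8, 201], [-71, 6, 200], [-71, 0, 198], [-69, -12, 197], [-69, 5, 198], [-69, 2, 196], [-69, -9, 168], [-67, -7, 197], [-67, 7, 197], [-67, -10, 196], [-66, -2, 198], [-66, -8, 197], [-65, 2, 195], [-64, -10, 196], [-64, 4, 196], [-64, 7, 196], [-63, -3, 201], [-62, 2, 197], [-62, 9, 196], [-62, 6, 193], [-60, 0, 196], [-60, -6, 193], [-60, 4, 193], [-59, -11, 196], [-58, -4, 193], [-58, -1, 193], [-58, 10, 190], [-57, -9, 193], [-57, 1, 193], [-56, -12, 190], [-55, -8, 194], [-55, 3, 192], [-55, 7, 191], [-54, -3, 194], [-53, -9, 190], [-53, -12, 189], [-53, -5, 189], [-52, -10, 191], [-51, -7, 189], [-51, 8, 187], [-50, -2, 191], [-49, 6, 189], [-49, -11, 186], [-48, -4, 191], [-48, -10, 190], [-48, 7, 189], [-46, -5, 192], [-46, -11, 188], [-46, 6, 188], [-46, -1, 186], [-44, -12, 176], [-44, -6, 187], [-44,
[... 6802 characters left out ...]
, 195], [14, -9, 170], [15, -5, 196], [15, 14, 169], [15, 10, 191], [15, 9, 169], [15, 16, 174], [16, -16, 170], [16, 3, 196], [16, -9, 170], [16, 10, 197], [17, 13, 171], [17, -12, 171], [17, 20, 171], [18, 15, 170], [18, 7, 193], [18, -10, 171], [18, -15, 169], [19, 12, 168], [19, 4, 194], [19, -5, 195], [20, 6, 190], [23, -7, 178], [23, -3, 170], [24, -1, 175], [24, 6, 177], [24, 1, 176], [25, -4, 175], [25, -9, 175], [25, -2, 177], [26, -7, 174], [26, 0, 176], [27, 7, 178], [27, 2, 175], [28, 9, 177], [28, 4, 173], [29, 10, 174], [29, 1, 179], [29, -4, 177], [30, 3, 180], [30, -9, 171], [31, 10, 177], [31, 1, 180], [31, 12, 176], [32, -5, 173], [32, -2, 178], [33, 9, 174], [33, -1, 174]]
```

View pics/s7.png

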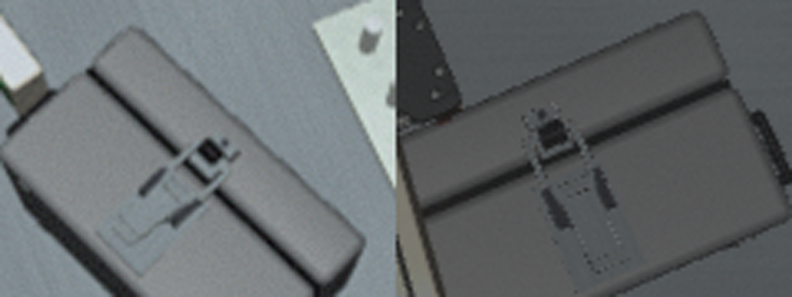

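The lever is at about 1.1 rad, near centre. The knob top is at z≈197 and the bar sits in the trough between the keeper blocks, with the lid shut. So the latch is hooked and nearly untensioned here. Coming back over the lever to press it down from above.

>>> step_arm:
  plan:
    - [-1,0.6,-0.7,0,0,0,0]
    - [-1,0.6,-0.7,0,0,0,0]
    - [-1,0.6,-0.7,0,0,0,0]
    - [-1,0.6,-0.7,0,0,0,0]
    - [-1,0,0,0.5,0,0,0]
    - [-1,0,0,0.5,0,0,0]
    - [-1,0,0,0.3,0,0,0]
    - [-1,0,0,0,0,0,0]

```text
t: 26.25
ee_pos: [511.8, -3.9, 207.4]
orientation: [0.589, -3.078, 0.001]
ft_force: [0.7, -0.7, 0.9]
width: 0.5
grasp_force: 0.0
```

>>> step_arm:
  plan:
    - [-1,0,0,0.06,0,0,0]
    - [-1,0,0,0.06,0,0,0]
    - [-1,0,0,0.06,0,0,0]
    - [-1,0,0,0,0,0,0]

```text
t: 26.75
ee_pos: [512.5, -3.3, 199.1]
orientation: [0.591, -3.08, 0.002]
ft_force: [1.0, -0.3, 0.4]
width: 0.6
grasp_force: 0.2
```

>>> step_arm:
  plan:
    - [-1,0,0,0.04,0,0,0]
    - [-1,0,0,0.04,0,0,0]
    - [-1,0,0,0,0,0,0]

```text
t: 27.12
ee_pos: [512.3, -3.3, 194.9]
orientation: [0.591, -3.079, 0.002]
ft_force: [0.4, -0.6, 0.2]
width: 0.4
grasp_force: 0.0
```

```bash
python3 -c "
from h import *
cs()"
```

```text
t27.12 TCP case x-59.8 y-1.5 z194.9 tilt0.006 | F x0.2 y-0.8 z0.2 | w0.4 g0.0
```

>>> step_arm:
  plan:
    - [-1,0,0.03,0.04,0,0,0]
    - [-1,0,0,0.04,0,0,0]
    - [-1,0,0,0,0,0,0]

```text
t: 27.5
ee_pos: [511.7, -1.9, 190.9]
orientation: [0.591, -3.079, 0.002]
ft_force: [-0.2, -0.9, -0.3]
width: 0.5
grasp_force: 0.0
```

>>> step_arm:
  plan:
    - [-1,0,0,0.04,0,0,0]
    - [-1,0,0,0.04,0,0,0]
    - [-1,0,0,0,0,0,0]

```text
t: 27.88
ee_pos: [511.7, -2.0, 186.9]
orientation: [0.591, -3.079, 0.002]
ft_force: [1.2, 0.8, 0.3]
width: 0.7
grasp_force: 0.0
```

>>> step_arm:
  plan:
    - [-1,0,0,0.04,0,0,0]
    - [-1,0,0,0.04,0,0,0]
    - [-1,0,0,0,0,0,0]

```text
t: 28.25
ee_pos: [511.7, -2.0, 182.9]
orientation: [0.591, -3.079, 0.002]
ft_force: [0.0, 1.0, 0.0]
width: 0.3
grasp_force: 0.0
```

```bash
python3 -c "
from h import *
cs()
im=vision.get_image('side');C=pts(cloud(im))
m=(abs(C[...,1])<22)&(C[...,2]>168)&(C[...,2]<215)&(C[...,0]<60)&(C[...,0]>-90)
q=C[m];q=q[np.argsort(q[:,0])].round(0).astype(int);print(q[q[:,0]<-66].tolist(),q[(q[:,0]>2)&(q[:,2]>185)].tolist())
m=(abs(C[...,2]-160)<4)&(abs(C[...,1])<110)&(abs(C[...,1])>40)
q=C[m&(C[...,0]>3)&(C[...,0]<30)][:,0]; print(np.percentile(q,[2]).round(1))"
```

```text
t28.25 TCP case x-59.9 y-0.0 z182.9 tilt0.006 | F x0.4 y0.9 z0.0 | w0.3 g0.0
[[-81, -10, 176], [-81, -12, 171], [-80, -12, 180], [-78, -12, 173]] []
[6.]
```

The lever has drawn itself flat (tip at about x -81, z 178). Now lowering gently for the lean.

>>> step_arm:
  plan:
    - [-1,0,0,0.04,0,0,0]
    - [-1,0,0,0.04,0,0,0]
    - [-1,0,0,0.01,0,0,0]
    - [-1,0,0,0,0,0,0]

```text
t: 28.8
ee_pos: [511.7, -2.0, 178.6]
orientation: [0.591, -3.079, 0.002]
ft_force: [0.0, -1.3, -0.1]
width: 0.6
grasp_force: 0.0
```

>>> step_arm:
  plan:
    - [-1,0,0,0.01,0,0,0]
    - [-1,0,0,0,0,0,0]

```text
t: 29.05
ee_pos: [511.8, -2.0, 178.1]
orientation: [0.591, -3.08, 0.002]
ft_force: [0.1, 1.0, -1.4]
width: 0.8
grasp_force: 0.0
```

>>> step_arm:
  plan:
    - [-1,0,0,0.01,0,0,0]
    - [-1,0,0,0,0,0,0]

```text
t: 29.3
ee_pos: [511.8, -2.0, 177.6]
orientation: [0.591, -3.079, 0.002]
ft_force: [0.0, -0.4, 0.2]
width: 0.3
grasp_force: 0.0
```

>>> step_arm:
  plan:
    - [-1,0,0,0.01,0,0,0]
    - [-1,0,0,0,0,0,0]

```text
t: 29.55
ee_pos: [511.7, -2.0, 177.1]
orientation: [0.591, -3.079, 0.002]
ft_force: [-0.5, 0.3, -0.3]
width: 0.3
grasp_force: 0.0
```

>>> step_arm:
  plan:
    - [-1,0,0,0.006,0,0,0]
    - [-1,0,0,0,0,0,0]

```text
t: 29.8
ee_pos: [511.8, -2.0, 176.9]
orientation: [0.591, -3.08, 0.002]
ft_force: [0.0, -0.3, 1.9]
width: 0.6
grasp_force: 0.5
```

>>> step_arm:
  plan:
    - [-1,0,0,0.006,0,0,0]
    - [-1,0,0,0,0,0,0]

```text
t: 30.05
ee_pos: [511.8, -2.0, 176.8]
orientation: [0.591, -3.08, 0.002]
ft_force: [-0.9, 0.7, 4.6]
width: 0.6
grasp_force: 2.4
```

>>> step_arm:
  plan:
    - [-1,0,0,0.006,0,0,0]
    - [-1,0,0,0,0,0,0]

```text
t: 30.3
ee_pos: [511.8, -2.0, 176.7]
orientation: [0.591, -3.08, 0.002]
ft_force: [-2.3, -0.8, 8.1]
width: 0.7
grasp_force: 3.8
```

>>> step_arm:
  plan:
    - [-1,0,0,0.006,0,0,0]
    - [-1,0,0,0,0,0,0]

```text
t: 30.55
ee_pos: [511.9, -2.1, 176.7]
orientation: [0.591, -3.08, 0.002]
ft_force: [-3.7, 0.7, 10.0]
width: 0.3
grasp_force: 5.1
```

>>> step_arm:
  plan:
    - [-1,0,0,0.006,0,0,0]
    - [-1,0,0,0.005,0,0,0]
    - [-1,0,0,0,0,0,0]

```text
t: 30.92
ee_pos: [511.9, -2.0, 176.6]
orientation: [0.591, -3.08, 0.002]
ft_force: [-5.3, -0.2, 15.7]
width: 0.5
grasp_force: 7.4
```

>>> step_arm:
  plan:
    - [-1,0,0,0,0,0,0]
    - [-1,0,0,0,0,0,0]
    - [-1,0,0,0,0,0,0]
    - [-1,0,0,0,0,0,0]
    - [-1,0,0,0,0,0,0]
    - [-1,0,0,0,0,0,0]
    - [-1,0,0,0,0,0,0]

```text
t: 31.8
ee_pos: [511.9, -2.0, 176.6]
orientation: [0.591, -3.08, 0.002]
ft_force: [-5.8, -0.4, 14.9]
width: 0.4
grasp_force: 7.3
```

>>> step_arm:
  plan:
    - [-1,0,0,-0.04,0,0,0]
    - [-1,0,0,-0.4,0,0,0]
    - [-1,0,0,-0.8,0,0,0]
    - [-1,0,0,-0.8,0,0,0]
    - [-1,0.8,0.8,0,0,0,0]
    - [-1,0.8,0.8,0,0,0,0]
    - [-1,0.8,0.8,0,0,0,0]
    - [-1,0,0,0,0,0,0]

```text
t: 32.8
ee_pos: [353.3, 65.9, 277.6]
orientation: [0.594, -3.078, 0.001]
ft_force: [0.6, -0.5, -0.4]
width: 0.4
grasp_force: 0.0
```

```bash
python3 -c "
from h import *
cs()
for n in ('side','top'):
    im=vision.get_image(n);C=pts(cloud(im))
    m=(abs(C[...,1])<11)&(C[...,2]>165)&(C[...,2]<215)
    f=lambda a,b:C[m&(C[...,0]>a)&(C[...,0]<b)]
    L=f(-80,-45);K=C[m&(C[...,2]>186)&(C[...,0]>-10)&(C[...,0]<40)]
    print(n,'lever z',np.median(L[:,2]).round(1),np.polyfit(L[:,0],L[:,2],1).round(3),'knob x',K[:,0].min().round(1),K[:,0].max().round(1),'ztop',np.percentile(K[:,2],80).round(1))
    m=(abs(C[...,2]-160)<4)&(abs(C[...,1])<110)&(abs(C[...,1])>40)
    q=C[m&(C[...,0]>3)&(C[...,0]<30)][:,0]; print('lid edge',np.percentile(q,[2]).round(1))"
```

```text
t32.80 TCP case x-181.9 y121.6 z277.6 tilt0.007 | F x0.4 y-0.6 z-0.4 | w0.4 g0.0
side lever z 176.2 [-1.90000e-02  1.75002e+02] knob x 3.1 15.0 ztop 196.5
lid edge [5.4]
top lever z 175.5 [-2.50000e-02  1.74086e+02] knob x 3.5 17.2 ztop 196.7
lid edge [3.9]
```

```bash
python3 -c "
from workcell import ctrl
print(ctrl.close_job())"
```

```text
the job is handed in; nothing more can be done
None
```

The job is handed in: the case is shut, with the loop hooked in the keeper and the lever flat. I leaned on the lever at about 15 N for just under 1 s, then backed the arm clear at 32.8 s; the largest force while hooking was about 11 N, and I viewed 11 pictures, one over the limit of 10.

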